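# Load the leaf carrier and hold the loupe in focus over it

### The job

On the lab bench, take the specimen carrier with the green tab and slide it into the viewing stand's slot, through the flared mouth, until the leaf on it is level with the two yellow pointers, and let go of it. Then pick up the loupe by its handle and hold it level over the leaf, centred on it, with the lens at the height of the orange collar on the stand's post and the loupe clear of the stand; finish while still holding it steady there. Leave the collar, the red-tabbed carrier, the jar and the dish where they are.

Things in the scene. Friction and masses are not known exactly. Their poses are not given: they have to be found in the camera images.
- carrier: loose specimen carrier to be used, 50 g: a white flat blade 30 wide (its x), 119 long (its y), 4 thick, lying flat, with a green grip tab. Origin on the underside directly below the tab, 12 mm from the blade's rear end; its +y points along the blade to the leading end, 107 mm ahead; z up
- carrier_tab (a point): point on the axis of the carrier's green tab, 17 mm above the blade's underside. The tab is a block 14 x 14 mm in plan, square to the blade, from the blade's top (4 mm) to 29 mm above the underside; it can be gripped across either pair of faces
- carrier_specimen (a point): the leaf specimen, a green disc 15 mm across on the blade's centre line, 85 mm ahead of the tab (along the carrier's +y), at the blade's top, 4 mm above the underside
- spare: bystander: a second, identical loose carrier with a red tab and a brown specimen, same origin and axes; leave it alone
- stand: viewing stand, fixed to the bench: two blue metal rails 54 mm wide over all, tops at 16 mm, along its y, forming a slot for the blade. Origin on the bench under the viewing point; the blade goes in towards its +y; z up. Slot 34 mm wide, floor is the bench, lips overhang the blade with their underside 11 mm above the bench
- mouth (a point): middle of the slot's entry, 35 mm before the stand's origin (its -y side), 6 mm above the bench; axes as the stand's. Flared guides, 16 high, run out from it a further 18 mm, to about 50 mm wide. Nothing stops the blade at the right depth; the pointers show it
- post (a point): foot of the upright steel post (8 mm thick, top 120 mm above the bench) that bears the orange collar: 68 mm beyond the stand's origin (its +y), 16 mm above the bench, on a black end block (54 x 22 mm)
- pointers (a point): the point midway between the tips of the two yellow pointer strips on the rails, over the stand's origin, 6 mm above the bench; axes as the stand's. The leaf's centre belongs on this line, level with it along the slot
- focus_mark (a point): centre of the orange collar (20 mm across, 10 high) on the stand's post, at mid-height of the collar: its height, 65 to 100 mm above the bench, is the height for the lens's centre. Axes as the stand's. The collar is a stiff sliding fit on the post and stays where it is unless pushed
- loupe: loose loupe, 110 g, lying flat and right way up on the bench: a black ring 64 mm across and 18 high around a clear lens, with a black handle along its -x. Origin on its underside below the lens's centre; z up
- loupe_lens (a point): centre of the loupe's lens, 9 mm above its underside
- loupe_grip (a point): point in the loupe's handle, 75 mm from the lens's centre along the loupe's -x, at mid-height (9 mm above the underside). The handle is 18 wide and 18 high with rounded edges and runs from 41 to 133 mm from the lens's centre
- jar: bystander: closed jar, 66 mm across, 75 tall; origin under its centre
- dish: bystander: lidded culture dish, 94 mm across, 16 high; origin under its centre
There are look-alikes about, which are no part of the job. Leave any black or pink look-alike of the carrier alone.

How it is judged (in metres and radians):
On the way, in this order (a step that is already met when the one before it is completed fails the run):
1. the green-tabbed carrier lies in the slot with its leaf level with the pointers (within 5 mm along the slot), let go of (y of carrier_specimen in the frame of pointers between -0.005 and 0.005 m and x of carrier_specimen in the frame of pointers between -0.004 and 0.004 m and angle between the y axis of carrier and the y axis of stand, either way round below 0.1 rad and angle between carrier's own z axis and vertical below 0.12 rad and height (world z) of carrier_specimen below 0.009 m and contact force between the fingers and carrier below 0.2 N and linear speed of carrier below 0.02 m/s), for 0.3 s.
2. the loupe is held by the gripper, lifted at least 35 mm off the bench (height (world z) of loupe above 0.035 m and contact force between the fingers and loupe above 1 N), for 0.2 s.
At the end, for the whole second after the job is handed in: Carrier released in the slot, leaf within 5 mm of the pointer line (4 mm sideways); gripper holds the loupe still, level within 0.09 rad, lens centre within 8 mm of the leaf sideways and 5 mm of the collar mid-height, touching neither stand nor carrier (all of step 1 and z of loupe_lens in the frame of focus_mark between -0.005 and 0.005 m and horizontal distance between loupe_lens and carrier_specimen below 0.008 m and angle between loupe's own z axis and vertical below 0.09 rad and contact force between the fingers and loupe above 1 N and contact force between loupe and stand below 0.2 N and contact force between loupe and carrier below 0.2 N and linear speed of loupe below 0.02 m/s and angular speed of loupe below 0.15 rad/s); the arm keeps its last pose, push and grip.
It fails at once if the focus collar is shifted on its post by more than 4 mm (distance of focus_mark from where it was at the start of the episode above 0.004 m).
It fails at once if the red-tabbed carrier, the jar or the dish is moved by more than 15 mm (distance of any of spare, jar, dish from where it was at the start of the episode above 0.015 m).
It also fails if it takes over 61 s, if anything falls off the work surface, if the arm or the gripper's body presses on something with over 40 N, if the wrist force passes 120 N, or if a joint passes its speed limit or range.

### The arm

A 6-joint arm with a two-finger parallel gripper is mounted at the origin on the work surface. World frame = base frame: x ahead of the robot, y to its left, z up, the work surface at z = 0. Lengths are in mm, angles in rad, forces in N, time in s.
With the tool pointing down it reaches from about 400 to 925 mm from the base axis. Payload 3.4 kg.
Tool frame: the origin (TCP) lies at the very end of the fingers, on their centre line; the grasp point (between the pads) lies 19 mm behind it; z points along the fingers, y is the line along which they close (so a half turn about z gives the same grasp; the last joint's range is limited). The gripper opens to 85 mm and grips with 20 to 120 N. Pads are 22 mm wide; open, the fingers measure 114 mm over their backs; the gripper's body (76 mm by 85 mm) begins 54 mm behind the grasp point. The pads swing forward as they close: fully open they stand 13 mm farther back than shut.
Start: joints at [1.232, 0.307, 1.506, -0, 1.328, -0.073], TCP at [150.51, 554.957, 231.305] pointing down, gripper open.
Joint ranges: [-3.12, 3.12], [-1.05, 2.28], [0.14, 2.33], [-1.42, 4.57], [0.1, 2.73], [-2.68, 2.68]. Speed limits (rad/s): [2.57, 2.57, 3.14, 3.14, 3.14, 3.14].

### API

Orientations are given as a unit quaternion [x, y, z, w].
In Python, from rig import manip gives the robot as it stands. The module is installed in compiled form; this text tells all that it offers. Calls block until the motion is done:
- manip.move_to(position, orientation): joint-space move of the TCP to a pose.
- manip.move_straight(position, ori=None, speed=150): straight line of the TCP; ori=None keeps the orientation; speed is the mean speed in mm/s.
- manip.set_joints(angles): joint-space move.
- manip.move_gripper(opening, force=None): finger opening in mm; force is the grip in N (None keeps the last); returns when the fingers have stopped.
- manip.pause(seconds).
- manip.inverse_kinematics(position, orientation): joint angles nearest the present ones, or None.
- manip.state(): the state.
- manip.grab_frame(name): name is "scene" or "side" or "wrist"; returns a dict with "frame" (420x560x3 uint8, blue, green, red), "camera_matrix" (3x3 intrinsics, pixels), "dist" ([k1, k2, p1, p2, k3] as OpenCV has them; the pictures are not rectified), "cam_to_world" (4x4, takes a point from camera to world coordinates); the wrist camera has in their place "T_tool_cam" (4x4, takes a point from camera to tool coordinates, whose origin is the TCP and whose axes are the flange's). Camera axes: x right, y up, looking along -z (the intrinsics and any distortion apply to the point x, -y, -z); pixel columns grow to the right and rows downward; lengths in mm; the calibration is good to about 2 mm. A picture is of the moment at which its call begins: read the wrist's pose just before it. There is no depth.
A pose or a line that the arm cannot do raises manip.MotionError and nothing moves.
- manip.hand_in(): hands the job in; it is judged then, once.
The state is a dict: "time": time; "joint_pos": joint angles; "qd": joint speeds; "joint_torque": joint torques, N m; "ee_pos": TCP position; "tcp_rot": TCP orientation; "ft_force": force on the tool from outside, world axes, zero at the start; "moment": the same for the moment, N m; "opening": finger opening in mm; "grasp_force": force on a finger pad.
Only numpy, scipy, OpenCV 4.12 (cv2) and the standard library are available. Lean on these libraries where they do the work, as an engineer would, in place of code of your own. Each camera call takes 0.05 s, during which the arm holds its last target. There are 200 camera calls.

## Working session

There is one attempt and no reset: what is moved stays moved. The work goes in short steps, each a Python script; the robot and the scene stay as the last script left them, time stands still between calls to the robot, and variables do not carry over. Pictures are saved under pics/ and viewed, at most 10 in all, crops included, and the job is handed in when it is done.

```bash
mkdir -p pics; python3 - <<'E'
from rig import manip
import cv2,pickle,numpy as np
d={}
for n in("scene","side","wrist"):
    s=manip.state(); f=manip.grab_frame(n); d[n]=(s,f); cv2.imwrite(f"pics/{n}0.png",f["frame"])
    print(n,f["camera_matrix"].round(1).tolist(),f["dist"],np.round(f.get("cam_to_world",f.get("T_tool_cam")),3).tolist())
pickle.dump(d,open("d0.pkl","wb")); print(s)
E
```

```text
scene [[431.6, 0.0, 276.2], [0.0, 431.6, 213.6], [0.0, 0.0, 1.0]] [-0.10754176  0.          0.          0.          0.        ] [[-0.739, -0.57, 0.359, 935.476], [0.674, -0.623, 0.397, 431.811], [-0.003, 0.535, 0.845, 1067.246], [0.0, 0.0, 0.0, 1.0]]
side [[484.0, 0.0, 282.2], [0.0, 484.0, 210.9], [0.0, 0.0, 1.0]] [-0.16345685  0.          0.          0.          0.        ] [[0.918, 0.276, -0.283, 168.921], [-0.395, 0.67, -0.628, -830.385], [0.016, 0.689, 0.725, 990.154], [0.0, 0.0, 0.0, 1.0]]
wrist [[368.1, 0.0, 288.6], [0.0, 368.1, 206.9], [0.0, 0.0, 1.0]] [0.02955773 0.         0.         0.         0.        ] [[-0.0, 0.959, 0.282, 72.204], [1.0, 0.0, -0.0, 0.082], [-0.0, 0.282, -0.959, -142.307], [0.0, 0.0, 0.0, 1.0]]
{'time': 0.1, 'joint_pos': array([ 1.23252979e+00,  3.07487954e-01,  1.50752334e+00,  6.14371623e-06,
        1.32840338e+00, -7.34995156e-02]), 'qd': array([-1.53184962e-04,  5.67056718e-05, -4.94801284e-04,  1.06650381e-03,
        9.59810835e-04,  8.89713844e-04]), 'joint_torque': array([-2.80486529e-04, -4.58526206e+01, -2.52608979e+01, -2.10666913e-04,
        5.53772261e-03, -2.71157586e-05]), 'ee_pos': array([150.28473808, 554.37458737, 230.48634199]), 'tcp_rot': array([ 1.31997850e-01,  9.91249584e-01, -8.91158760e-04, -1.89157251e-04]), 'ft_force': array([-0.14155124, -0.01193032,  0.17041712]), 'moment': array([-0.02935971, -0.03150449, -0.05243885]), 'grasp_force': 0.0, 'opening': 85.13980266197268}
```

View pics/scene0.png

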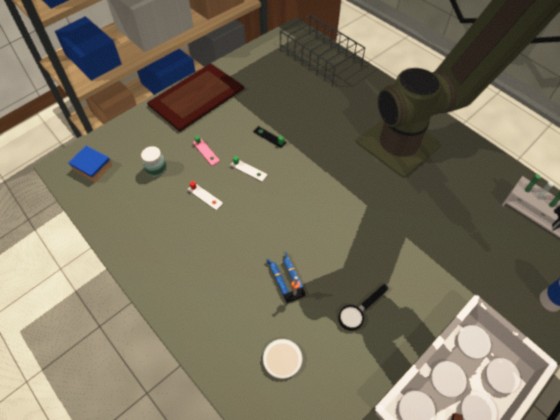

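View pics/side0.png

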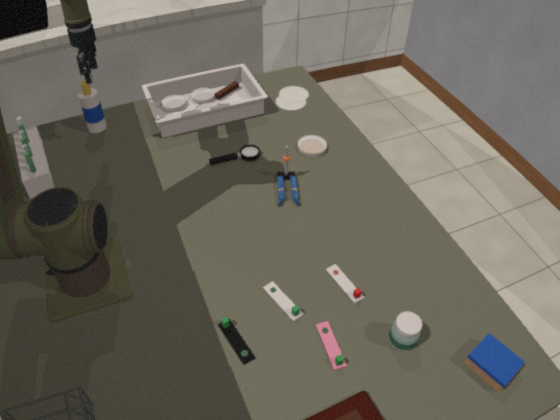

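The scene view shows the green-tab white carrier with its tab at (235,160) and leaf at about (263,176). The stand is at (285,278) with its mouth towards the carrier, the post is at (294,287), and the loupe is at (351,317) with its handle end at (387,287). The side view agrees: tab (296,311), stand (288,188), loupe (250,153).

```bash
cat > h.py <<'E'
import cv2,numpy as np
from scipy.spatial.transform import Rotation as R
from rig import manip
def ray(f,px,s=None):
    u=cv2.undistortPoints(np.array(px,float).reshape(-1,1,2),f["camera_matrix"],np.array(f["dist"],float)).reshape(-1,2)
    d=np.c_[u[:,0],-u[:,1],-np.ones(len(u))]
    if "cam_to_world" in f: T=np.array(f["cam_to_world"])
    else:
        B=np.eye(4);B[:3,:3]=R.from_quat(s["tcp_rot"]).as_matrix();B[:3,3]=s["ee_pos"];T=B@np.array(f["T_tool_cam"])
    return T[:3,3],d@T[:3,:3].T
def onplane(f,px,z,s=None):
    o,d=ray(f,px,s); return (o+d*((z-o[2])/d[:,2])[:,None])[:,:2]
def tri(o1,d1,o2,d2):
    A=np.c_[d1,-d2]; t=np.linalg.lstsq(A,o2-o1,rcond=None)[0]
    p,q=o1+d1*t[0],o2+d2*t[1]; return (p+q)/2,np.linalg.norm(p-q)
def project(f,P,s=None):
    if "cam_to_world" in f: T=np.array(f["cam_to_world"])
    else:
        B=np.eye(4);B[:3,:3]=R.from_quat(s["tcp_rot"]).as_matrix();B[:3,3]=s["ee_pos"];T=B@np.array(f["T_tool_cam"])
    c=(np.linalg.inv(T)@np.r_[P,1])[:3]*[1,-1,-1]
    return cv2.projectPoints(c.reshape(1,3),np.zeros(3),np.zeros(3),f["camera_matrix"],np.array(f["dist"],float))[0].ravel()
def down(yaw): # tool down; finger-closing (tool y) at world angle yaw
    y=np.array([np.cos(yaw),np.sin(yaw),0]);z=np.array([0,0,-1.]);x=np.cross(y,z)
    return R.from_matrix(np.c_[x,y,z]).as_quat()
def blobs(img,lo,hi,amin=10):
    hsv=cv2.cvtColor(img,cv2.COLOR_BGR2HSV);m=cv2.inRange(hsv,np.array(lo),np.array(hi))
    n,l,st,c=cv2.connectedComponentsWithStats(m)
    return [(st[i,4],c[i].round(1).tolist(),st[i,:4].tolist()) for i in range(1,n) if st[i,4]>=amin],m
E
python3 - <<'E'
from h import *
import pickle
d=pickle.load(open("d0.pkl","rb"));fs=d["scene"][1];fd=d["side"][1]
for n,a,b,z in[("tab",(235,159),(295.5,311),25),("leaf",(263,176),(273,290),4),("moutha/pointer c",(277,258),(289,203),8),("block",(293,295),(287,176),16),("collar",(295,286),(287,158),85),("lens",(351,317),(250,153),9),("hend",(385,289),(212,160),9),("spare",(193,186),(357,294),25),("jar",(152,160),(407,325),60),("dish",(283,359),(313,146),16)]:
    o1,e1=ray(fs,a);o2,e2=ray(fd,b)
    p,g=tri(o1,e1[0],o2,e2[0]);print(n,p.round(),round(g,1),onplane(fs,a,z).round(),onplane(fd,b,z).round())
for k,f in(("scene",fs),("side",fd)):
    im=f["frame"]
    for c,lo,hi in(("green",(45,90,30),(85,255,255)),("orange",(5,150,120),(16,255,255)),("blue",(100,120,60),(120,255,255)),("yellow",(22,120,100),(35,255,255))):
        print(k,c,blobs(im,lo,hi,4)[0])
E
```

```text
tab [ 450. -297.   20.] 0.4 [[ 452. -294.]] [[ 448. -300.]]
leaf [ 425. -204.   -3.] 13.4 [[ 422. -197.]] [[ 428. -212.]]
moutha/pointer c [582.  41.   9.] 1.6 [[581.  41.]] [[583.  41.]]
block [623. 148.   8.] 1.1 [[625. 151.]] [[620. 140.]]
collar [623. 153.  75.] 1.2 [[626. 156.]] [[619. 142.]]
lens [557. 291.   9.] 3.2 [[556. 292.]] [[558. 290.]]
hend [435. 302.  11.] 2.0 [[433. 302.]] [[437. 303.]]
spare [ 608. -308.   13.] 1.3 [[ 611. -299.]] [[ 603. -314.]]
jar [ 654. -447.   51.] 0.5 [[ 657. -439.]] [[ 650. -450.]]
dish [757. 251.   7.] 6.5 [[756. 254.]] [[754. 239.]]
scene green [(np.int32(28), [197.2, 138.4], [195, 136, 5, 7]), (np.int32(58), [280.2, 140.1], [277, 136, 7, 10]), (np.int32(35), [235.5, 159.2], [233, 156, 6, 8]), (np.int32(39), [157.1, 170.7], [148, 166, 17, 8]), (np.int32(70), [533.2, 181.4], [526, 175, 14, 16]), (np.int32(43), [555.3, 199.6], [550, 193, 10, 13])]
scene orange [(np.int32(42), [294.3, 285.1], [291, 281, 8, 8])]
scene blue [(np.int32(91), [53.5, 2.1], [44, 0, 22, 7]), (np.int32(2312), [88.4, 47.4], [56, 17, 65, 62]), (np.int32(1376), [166.3, 70
[... 591 characters left out ...]
1, 317, 10, 12]), (np.int32(35), [398.3, 344.3], [391, 338, 16, 11]), (np.int32(6), [410.0, 346.3], [408, 345, 5, 3]), (np.int32(50), [338.8, 359.6], [336, 356, 7, 9])]
side orange [(np.int32(19), [286.3, 158.4], [284, 156, 6, 5])]
side blue [(np.int32(258), [93.4, 114.3], [83, 104, 21, 19]), (np.int32(60), [280.1, 181.2], [278, 176, 6, 12]), (np.int32(53), [292.8, 180.7], [290, 176, 6, 11]), (np.int32(56), [280.7, 196.4], [279, 191, 5, 15]), (np.int32(55), [295.1, 196.3], [292, 191, 7, 14]), (np.int32(1533), [495.9, 359.7], [468, 334, 56, 53])]
side yellow [(np.int32(17), [83.7, 84.5], [82, 81, 4, 8]), (np.int32(8), [87.1, 88.8], [86, 87, 3, 4]), (np.int32(6), [86.5, 92.2], [84, 92, 6, 2])]
```

```bash
python3 - <<'E'
from h import *
import pickle
V={}
def look(n,p,yaw,z):
    x=np.array([-np.sin(yaw),np.cos(yaw)]); off=72-0.294*(z+142)
    q=np.r_[np.array(p)-off*x,z]
    manip.move_to(q.tolist(),down(yaw).tolist()); manip.pause(.2)
    s=manip.state();f=manip.grab_frame("wrist");V[n]=(s,f);cv2.imwrite(f"pics/w_{n}.png",f["frame"]);print(n,s["time"],s["joint_pos"].round(2),s["ee_pos"].round(1))
look("loupe",(510,295),-1.66,170)
look("stand",(602,95),-0.35,190)
look("carrier",(440,-255),0.27,120)
pickle.dump(V,open("V.pkl","wb"))
cv2.imwrite("pics/m1.png",cv2.resize(np.hstack([V["loupe"][1]["frame"],V["carrier"][1]["frame"]]),(800,300)))
E
```

```text
loupe 2.225 [0.44 0.4  1.53 0.   1.22 2.1 ] [529.3 293.9 170.1]
stand 3.9167 [0.13 0.4  1.46 0.   1.28 0.47] [610.6 119.6 189.9]
carrier 5.6917 [-0.6   0.33  1.8   0.    1.01 -0.87] [ 439.3 -249.7  120.2]
```

View pics/m1.png

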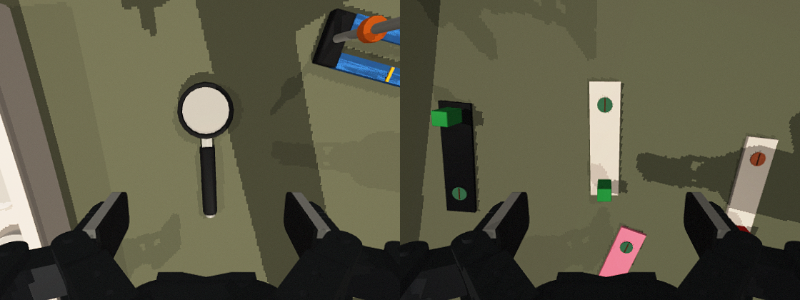

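View pics/w_stand.png

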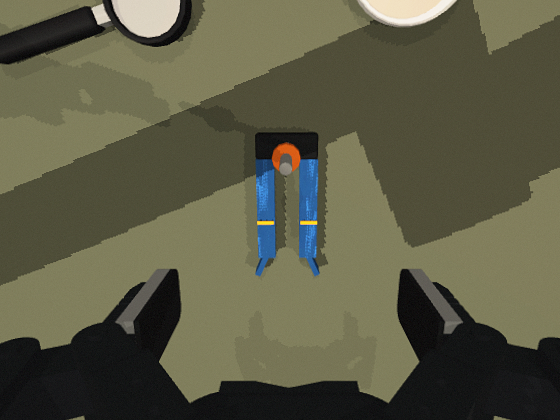

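The montage shows the loupe with its lens at about (206,110) and handle running down to (210,215). In the other half the carrier's leaf is at (605,104) and its green tab at (604,190). The stand view shows the yellow pointers at (265,223) and (309,223), the block at cols 255–318 and rows 133–160, and the collar at (286,157).

```bash
python3 - <<'E'
from h import *
import pickle
V=pickle.load(open("V.pkl","rb"));d=pickle.load(open("d0.pkl","rb"))
# stand
s,f=V["stand"];im=f["frame"]
yl=[b for b in blobs(im,(20,120,100),(35,255,255),15)[0] if 240<b[1][0]<330 and 200<b[1][1]<250]
print("yellow",yl); P=onplane(f,[b[1] for b in yl],16,s);print(P.round(1),np.linalg.norm(P[0]-P[1]))
hsv=cv2.cvtColor(im,cv2.COLOR_BGR2HSV); m=cv2.inRange(hsv,(100,110,50),(125,255,255)); 
for r in(180,200,240,250):
    c=np.where(m[r,240:335])[0]+240; E=onplane(f,[(c.min(),r),(c.max()+1,r)],16,s); print(r,c.min(),c.max(),E.round(1).tolist(),np.linalg.norm(E[0]-E[1]).round(1),E.mean(0).round(1))
col=lambda im:[b for b in blobs(im,(4,150,110),(17,255,255),15)[0]]
print("collar stand",col(im)); 
print("loupeview",col(V["loupe"][1]["frame"]))
# carrier
s,f=V["carrier"];im=f["frame"]
g=blobs(im,(45,90,30),(85,255,255),30)[0];print("green",g)
hsv=cv2.cvtColor(im,cv2.COLOR_BGR2HSV);m=cv2.inRange(hsv,(0,0,150),(40,75,255));m[:,:250]=0;m[:,320:]=0
m=cv2.morphologyEx(m,cv2.MORPH_CLOSE,np.ones((25,25)))
c=max(cv2.findContours(m,0,1)[0],key=cv2.contourArea);b=cv2.boxPoints(cv2.minAreaRect(c));print("box",b.round(1).tolist());B=onplane(f,b,4,s);print(B.round(1).tolist(),[np.linalg.norm(B[i]-B[i-1]).round(1) for i in range(4)])
# loupe
s,f=V["loupe"];im=f["frame"];gr=cv2.cvtColor(im,cv2.COLOR_BGR2GRAY)
m=(gr<45).astype(np.uint8)*255;m[:,:220]=0;m[:,350:]=0;m[320:]=0
cv2.imwrite("pics/lm.png",m)
hsv=cv2.cvtColor(im,cv2.COLOR_BGR2HSV);w=cv2.inRange(hsv,(0,0,150),(40,80,255));w[:,:240]=0;w[:,340:]=0;w[190:]=0
c=max(cv2.findContours(w,0,1)[0],key=cv2.contourArea);e=cv2.fitEllipse(c);print("lens",e)
n,l,st,cc=cv2.connectedComponentsWithStats(m);k=[(st[i].tolist(),cc[i].round(1).tolist()) for i in range(1,n) if st[i,4]>100];print(k)
L=onplane(f,[e[0]],10,s);print("lens",L)
for r in(210,230,250,270,290):
    c=np.where(m[r])[0]; 
    if len(c): E=onplane(f,[(c.min(),r),(c.max()+1,r)],12,s);print(r,c.min(),c.max(),E.mean(0).round(1),np.linalg.norm(E[0]-E[1]).round(1))
E
```

```text
yellow [(np.int32(52), [264.8, 222.0], [257, 221, 17, 4]), (np.int32(51), [308.0, 222.0], [300, 221, 17, 3])]
[[577.6  93.9]
 [614.4  80.5]] 39.15101291582451
180 256 317 [[584.4, 132.8], [635.4, 114.2]] 54.3 [609.9 123.5]
200 257 316 [[578.6, 115.6], [628.8, 97.3]] 53.4 [603.7 106.4]
240 258 316 [[565.5, 79.8], [616.5, 61.2]] 54.2 [591.   70.5]
250 258 316 [[561.9, 70.5], [613.3, 51.8]] 54.7 [587.6  61.2]
collar stand [(np.int32(454), [285.8, 154.8], [272, 143, 29, 28])]
loupeview [(np.int32(974), [517.9, 41.5], [499, 21, 43, 39])]
green [(np.int32(293), [286.4, 146.5], [277, 137, 20, 20]), (np.int32(1057), [64.6, 163.3], [43, 149, 44, 30]), (np.int32(615), [285.6, 266.9], [276, 251, 20, 32]), (np.int32(281), [82.9, 270.9], [72, 262, 22, 19]), (np.int32(176), [316.7, 345.9], [309, 339, 17, 15])]
box [[265.0, 114.0], [308.0, 114.0], [308.0, 273.0], [265.0, 273.0]]
[[407.0, -194.4], [435.2, -186.5], [468.8, -300.7], [436.8, -309.6]] [np.float64(119.0), np.float64(29.2), np.float64(119.0), np.float64(33.2)]
lens ((287.38568115234375, 154.05850219726562), (63.98598861694336, 64.2889633178711), 114.58580780029297)
[([249, 114, 79, 80, 1398], [287.5, 153.2]), ([280, 203, 24, 98, 1896], [291.7, 251.6])]
lens [[556.90883667 292.78267568]]
210 280 300 [509.5 294.3] 17.9
230 281 300 [491.4 295.5] 17.3
250 282 301 [472.6 296.2] 17.6
270 283 302 [453.3 297. ] 17.9
290 284 303 [433.4 297.8] 18.2
```

```bash
python3 - <<'E'
from h import *
import pickle
V=pickle.load(open("V.pkl","rb"));d=pickle.load(open("d0.pkl","rb"))
O=np.array([596.5,87.2]);ya=-0.349;Y=np.array([-np.sin(ya),np.cos(ya)]);X=np.array([np.cos(ya),np.sin(ya)])
post=O+68*Y
for n,(s,f,px) in dict(stand=(*V["stand"],(285.8,154.8)),loupe=(*V["loupe"],(517.9,41.5)),scene=(*d["scene"],(294.3,285.1)),side=(*d["side"],(286.3,158.4))).items():
    o,e=ray(f,px,s if n in("stand","loupe") else None); e=e[0]; t=np.dot(post-o[:2],e[:2])/np.dot(e[:2],e[:2]);p=o+t*e;print(n,"collar",p.round(1),(p[:2]-post).round(1))
a,b=ray(V["stand"][1],(285.8,154.8),V["stand"][0]);a2,b2=ray(V["loupe"][1],(517.9,41.5),V["loupe"][0]);print(tri(a,b[0],a2,b2[0]))
s,f=V["carrier"];leaf=onplane(f,[(286.4,146.5)],4,s)[0];dr=np.array([-.266,.964]);tab=leaf-85*dr
o,e=ray(f,(285.6,258),s);print(leaf,tab,onplane(f,[(285.6,258)],29,s))
yaw=np.arctan2(-dr[0],dr[1]);print(yaw)
manip.move_gripper(40,40)
q=down(yaw).tolist()
manip.move_to([*tab,60],q);manip.move_straight([*tab,8],speed=80)
manip.move_gripper(5,40);st=manip.state();print(st["opening"],st["grasp_force"],st["ft_force"],st["time"])
manip.move_straight([*tab,35],speed=100)
p=O-185*Y
manip.move_straight([*p,35],ori=down(ya).tolist(),speed=150)
manip.move_straight([*p,14],speed=80);manip.pause(.2)
s=manip.state();f=manip.grab_frame("wrist");cv2.imwrite("pics/ins.png",f["frame"]);pickle.dump((s,f),open("ins.pkl","wb"))
print(s["time"],s["opening"],s["grasp_force"],s["ee_pos"],p)
print(blobs(f["frame"],(45,90,30),(85,255,255),30)[0],blobs(f["frame"],(20,120,100),(35,255,255),15)[0])
E
```

```text
stand collar [619.4 151.3  65.3] [-0.4  0.2]
loupe collar [619.6 151.1  74.1] [-0.1 -0. ]
scene collar [621.5 149.2  72.5] [ 1.7 -1.9]
side collar [620.8 150.6  75.8] [ 1.  -0.5]
(array([619.72814383, 152.67902112,  76.69698326]), np.float64(0.6992967846528427))
[ 426.87213268 -211.59459994] [ 449.48213268 -293.53459994] [[ 445.96491263 -282.31078131]]
0.26923397330680987
13.069613493266822 39.54460144042969 [0.1091613  0.14547184 4.12536172] 7.8
10.475 13.526691425265959 38.970816135406494 [533.57311747 -86.79616409  14.32015325] [533.23772126 -86.64730107]
[(np.int32(1179), [288.5, 60.7], [269, 40, 40, 43]), (np.int32(2030), [288.7, 285.6], [271, 256, 36, 59])] []
```

View pics/ins.png

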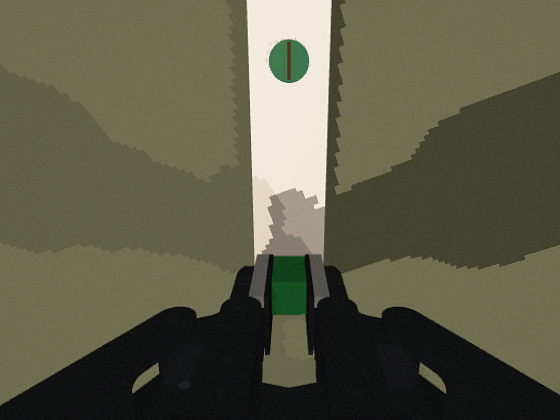

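The carrier is held squarely: leaf at (288,61), tab at (288,285), blade along the image's vertical. Next is the insertion.

```bash
python3 - <<'E'
from h import *
import pickle
O=np.array([596.5,87.2]);ya=-0.349;Y=np.array([-np.sin(ya),np.cos(ya)]);X=np.array([np.cos(ya),np.sin(ya)])
s,f=pickle.load(open("ins.pkl","rb"));l=onplane(f,[(288.5,60.7)],10,s)[0]-s["ee_pos"][:2];print("leaf rel tcp",l@X,l@Y)
lx,ly=l@X,l@Y
tgt=lambda y:[*(O-lx*X+(y-ly)*Y),8.2]
manip.move_straight(tgt(-100),speed=60)
print(manip.state()["ft_force"])
manip.move_straight(tgt(-15),speed=50);manip.pause(.3)
s=manip.state();f=manip.grab_frame("wrist");cv2.imwrite("pics/ins2.png",f["frame"]);pickle.dump((s,f,lx,ly),open("ins2.pkl","wb"))
print(s["time"],s["ft_force"],s["ee_pos"],s["opening"])
g=blobs(f["frame"],(45,90,30),(85,255,255),30)[0];y=blobs(f["frame"],(20,120,100),(35,255,255),15)[0];print(g,y)
E
```

```text
leaf rel tcp -0.43778269510228845 85.21920355202687
[0.98080797 0.29293645 2.52188658]
12.925 [-1.62820167 -2.05211034  7.13088171] [562.28191977  -7.62145025   8.60859369] 13.19556827996072
[(np.int32(1197), [288.7, 60.6], [269, 40, 40, 43]), (np.int32(2040), [288.6, 285.7], [271, 256, 36, 60])] [(np.int32(505), [228.6, 5.1], [205, 0, 48, 11]), (np.int32(495), [349.4, 4.8], [327, 0, 47, 11])]
```

View pics/ins2.png

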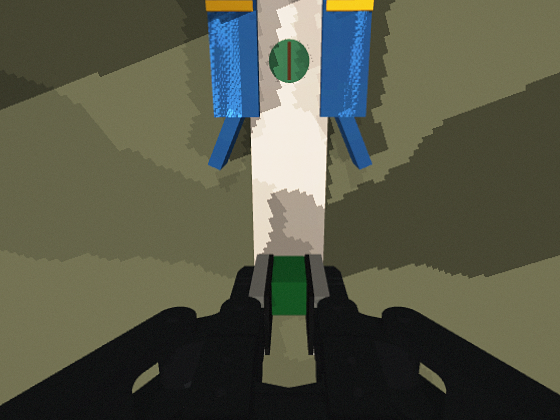

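The blade is in the slot, with the leaf at (289,61) and the pointers at the top edge (row about 3). I'll push the remaining 15 mm, let go, and look from above.

```bash
python3 - <<'E'
from h import *
import pickle
O=np.array([596.5,87.2]);ya=-0.349;Y=np.array([-np.sin(ya),np.cos(ya)]);X=np.array([np.cos(ya),np.sin(ya)])
_,_,lx,ly=pickle.load(open("ins2.pkl","rb"))
manip.move_straight([*(O-lx*X-ly*Y),8.2],speed=40);manip.pause(.3)
manip.move_gripper(30);manip.pause(.2)
p=O-lx*X-ly*Y;manip.move_straight([*p,75],speed=120);manip.pause(.3)
s=manip.state();f=manip.grab_frame("wrist");cv2.imwrite("pics/ins3.png",f["frame"]);pickle.dump((s,f),open("ins3.pkl","wb"))
g=blobs(f["frame"],(45,90,30),(85,255,255),30)[0];y=blobs(f["frame"],(20,120,100),(35,255,255),15)[0];print(s["time"],g,y)
lf=min(g,key=lambda b:b[1][1]);L=onplane(f,[lf[1]],4,s)[0];P=onplane(f,[b[1] for b in y[:2]],16,s).mean(0)
print(L,P,"leaf in pointers",(L-P)@X,(L-P)@Y)
print("collar",blobs(f["frame"],(4,150,110),(17,255,255),30)[0])
E
```

```text
15.3167 [(np.int32(536), [289.2, 72.2], [276, 58, 27, 29]), (np.int32(887), [289.2, 229.8], [277, 212, 26, 36])] [(np.int32(207), [251.2, 70.9], [236, 68, 31, 7]), (np.int32(179), [328.4, 70.5], [314, 68, 30, 6])]
[596.21718116  87.30503845] [596.48442086  87.14292555] leaf in pointers -0.3065650381817908 0.060955124793008214
collar []
```

View pics/ins3.png

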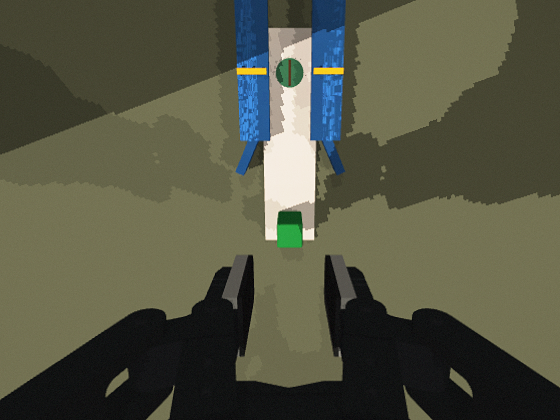

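The leaf at (289,72) is level with the pointers at (251,71) and (328,70.5), within 0.3 mm. Next, one oblique look at the collar to get its height, then the loupe grasp.

```bash
python3 - <<'E'
from h import *
import pickle
V=pickle.load(open("V.pkl","rb"))
O=np.array([596.5,87.2]);ya=-0.349;Y=np.array([-np.sin(ya),np.cos(ya)])
post=O+68*Y;Tc=np.array(V["stand"][1]["T_tool_cam"])
def col(s,f):
    b=max(blobs(f["frame"],(4,150,110),(17,255,255),30)[0]);x,y,w,h=b[2];px=(x+w/2-.5,y+h/2-.5)
    o,e=ray(f,px,s);e=e[0];t=np.dot(post-o[:2],e[:2])/np.dot(e[:2],e[:2]);return b[2],(o+t*e).round(1),o,e
for n in("stand","loupe"):print(n,col(*V[n])[:2])
s=manip.state();manip.move_straight([*s["ee_pos"][:2],170],speed=200)
def pose(c,tg):
    c=np.array(c,float);dd=(tg-c)/np.linalg.norm(tg-c);xc=np.cross(dd,[0,0,1]);xc/=np.linalg.norm(xc);yc=np.cross(xc,dd)
    Rt=np.c_[xc,yc,-dd]@Tc[:3,:3].T;return c-Rt@Tc[:3,3],R.from_matrix(Rt).as_quat()
for c in((400,150,230),(420,120,260),(430,150,290),(450,150,310)):
    p,q=pose(c,np.array([*post,75]));j=manip.inverse_kinematics(p.tolist(),q.tolist());print(c,p.round(),None if j is None else np.round(j,2))
    if j is None: continue
    try: manip.move_to(p.tolist(),q.tolist())
    except manip.MotionError as e: print(e);continue
    manip.pause(.3);s=manip.state();f=manip.grab_frame("wrist");cv2.imwrite("pics/col.png",f["frame"]);pickle.dump((s,f),open("col.pkl","wb"));r=col(s,f);print(r[:2],s["time"])
    r2=col(*V["loupe"]);print(tri(r[2],r[3],r2[2],r2[3]));break
E
```

```text
stand ([272, 143, 29, 28], array([619.6, 151.2,  73.4]))
loupe ([499, 21, 43, 39], array([620.1, 151.2,  76.2]))
(400, 150, 230) [512. 150. 116.] None
(420, 120, 260) [515. 134. 133.] None
(430, 150, 290) [512. 150. 153.] None
(450, 150, 310) [518. 150. 166.] None
```

```bash
python3 - <<'E'
from h import *
import pickle
V=pickle.load(open("V.pkl","rb"))
O=np.array([596.5,87.2]);ya=-0.349;Y=np.array([-np.sin(ya),np.cos(ya)])
post=O+68*Y;Tc=np.array(V["stand"][1]["T_tool_cam"])
def col(s,f):
    b=max(blobs(f["frame"],(4,150,110),(17,255,255),30)[0]);x,y,w,h=b[2];px=(x+w/2-.5,y+h/2-.5)
    o,e=ray(f,px,s);e=e[0];t=np.dot(post-o[:2],e[:2])/np.dot(e[:2],e[:2]);return b[2],(o+t*e).round(1),o,e
def pose(c,tg,sg):
    c=np.array(c,float);dd=(tg-c)/np.linalg.norm(tg-c);xc=sg*np.cross(dd,[0,0,1]);xc/=np.linalg.norm(xc);yc=np.cross(xc,dd)
    Rt=np.c_[xc,yc,-dd]@Tc[:3,:3].T;return c-Rt@Tc[:3,3],R.from_matrix(Rt).as_quat()
found=[]
for sg in(1,-1):
  for az in np.arange(0,6.28,.39):
    for el in(.6,.75,.9):
      for r in(240,300,360):
        c=np.r_[post,75]+r*np.array([np.cos(el)*np.cos(az),np.cos(el)*np.sin(az),np.sin(el)])
        p,q=pose(c,np.r_[post,75],sg)
        if p[2]<125: continue
        j=manip.inverse_kinematics(p.tolist(),q.tolist())
        if j is not None: found.append((el,r,sg,round(az,2),p.round().tolist(),np.abs(j-manip.state()["joint_pos"]).max().round(2),p,q))
found.sort(key=lambda t:(t[0],t[5]))
for t in found[:5]:print(t[:6])
if found:
    t=found[0];manip.move_to(t[6].tolist(),t[7].tolist());manip.pause(.3)
    s=manip.state();f=manip.grab_frame("wrist");pickle.dump((s,f),open("col.pkl","wb"));cv2.imwrite("pics/col.png",f["frame"]);r=col(s,f);print(r[:2],s["time"])
    r2=col(*V["loupe"]);print(tri(r[2],r[3],r2[2],r2[3]))
E
```

```text
(0.6, 240, -1, np.float64(1.56), [621.0, 203.0, 146.0], np.float64(0.62))
(0.6, 240, -1, np.float64(1.17), [641.0, 199.0, 146.0], np.float64(0.67))
(0.6, 300, -1, np.float64(1.56), [621.0, 253.0, 180.0], np.float64(0.67))
(0.6, 240, -1, np.float64(1.95), [601.0, 200.0, 146.0], np.float64(0.69))
(0.6, 360, -1, np.float64(1.56), [622.0, 302.0, 214.0], np.float64(0.72))
([273, 192, 30, 29], array([619.4, 151.1,  76.4])) 17.1667
(array([619.76167436, 151.53585574,  76.73608515]), np.float64(0.6343325807301404))
```

Collar height is 76.5 mm, and the views agree. Now the loupe grasp.

```bash
python3 - <<'E'
from h import *
import pickle
L=np.array([556.9,292.8]);lx=np.array([np.cos(-.042),np.sin(-.042)]);g=L-75*lx
yaw=-np.pi/2-.042;q=down(yaw).tolist()
s=manip.state();manip.move_straight([s["ee_pos"][0],s["ee_pos"][1]+30,200],speed=150)
manip.move_to([*g,80],q);manip.move_gripper(40,90)
manip.move_straight([*g,2.5],speed=80);print(manip.state()["ft_force"])
manip.move_gripper(5,90);s=manip.state();print(s["opening"],s["grasp_force"],s["ee_pos"],s["time"])
f=manip.grab_frame("wrist");pickle.dump((s,f),open("g0.pkl","wb"))
manip.move_straight([*g,85],speed=80);manip.pause(.4)
s=manip.state();f=manip.grab_frame("wrist");pickle.dump((s,f),open("g1.pkl","wb"));print(s["opening"],s["grasp_force"],s["ee_pos"],s["ft_force"],s["time"])
for n in("g0","g1"):
    s,f=pickle.load(open(n+".pkl","rb"));gr=f["frame"].max(2);cv2.imwrite(f"pics/{n}.png",f["frame"])
    w=blobs(f["frame"],(0,0,0),(180,255,50),300)[0];print(n,[b for b in w])
a,b=[cv2.imread(f"pics/{n}.png") for n in("g0","g1")];cv2.imwrite("pics/m2.png",cv2.resize(np.hstack([a,b]),(800,300)))
E
```

```text
[-0.42910773  0.26361284 -0.19961017]
15.434067419430914 88.8638985157013 [482.42690901 296.19349143   3.46442916] 20.7917
15.859296843021061 88.143310546875 [481.87284559 295.90947436  84.78004242] [-0.15791257 -0.03088521 -0.9251347 ] 22.425
g0 [(np.int32(8496), [289.4, 89.0], [194, 0, 191, 183]), (np.int32(52407), [288.7, 358.4], [0, 202, 560, 218])]
g1 [(np.int32(8464), [289.7, 88.5], [195, 0, 190, 183]), (np.int32(364), [542.0, 4.3], [514, 0, 46, 13]), (np.int32(52891), [287.6, 358.5], [0, 202, 560, 218])]
```

View pics/m2.png

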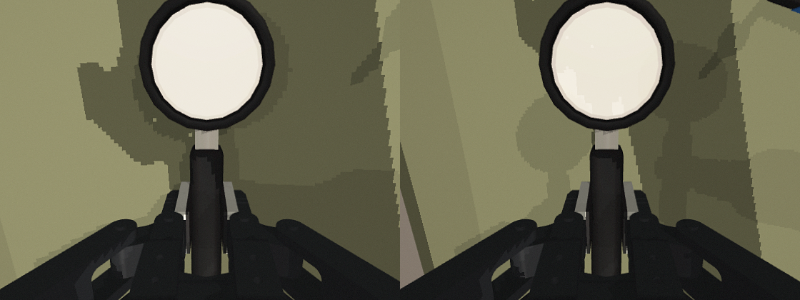

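The loupe is gripped and has not shifted between the two pictures (ring at about (207,65) in both halves), so it stays level. I'll approach the viewing point from the robot side, keeping clear of the post.

```bash
python3 - <<'E'
from h import *
import pickle
s,f=pickle.load(open("g1.pkl","rb"))
def lens(s,f):
    w=cv2.inRange(cv2.cvtColor(f["frame"],cv2.COLOR_BGR2HSV),(0,0,0),(180,255,50));w[190:]=0;w[:,:150]=0;w[:,420:]=0
    cs,h=cv2.findContours(w,cv2.RETR_CCOMP,cv2.CHAIN_APPROX_NONE)
    i=max([k for k in range(len(cs)) if h[0][k][3]>=0],key=lambda k:cv2.contourArea(cs[k]))
    e=cv2.fitEllipse(cs[i]);return e,onplane(f,[e[0]],s["ee_pos"][2]+5.5+4,s)[0]
e,L=lens(s,f);off=L-s["ee_pos"][:2];print(e,L,off)
T=np.array([596.3,87.2]);z=71.
for p in((510,230),(510,87.2),T):
    manip.move_straight([*(np.array(p)-off),85 if p is not T else z+.1],speed=120)
manip.pause(.6);s=manip.state();f=manip.grab_frame("wrist");fs=manip.grab_frame("side");f2=manip.grab_frame("scene");pickle.dump((s,f,fs,f2),open("fin.pkl","wb"))
e,L=lens(s,f) if True else 0
print(e,L,L-T,s["ee_pos"],s["tcp_rot"],s["grasp_force"],s["time"])
c=lambda im,x,y:cv2.resize(im[y-60:y+60,x-80:x+80],(400,300),interpolation=cv2.INTER_CUBIC)
cv2.imwrite("pics/fin.png",np.vstack([np.hstack([c(fs["frame"],280,165),c(f2["frame"],285,275)]),cv2.resize(f["frame"],(800,600))[:300]]))
E
```

```text
((289.1990966796875, 84.95913696289062), (156.51571655273438, 165.42581176757812), 179.93072509765625) [557.66840753 292.74609801] [75.79556195 -3.16337635]
((289.1825866699219, 84.96466827392578), (156.53822326660156, 165.40525817871094), 179.84449768066406) [596.25323961  87.1824964 ] [-0.04676039 -0.0175036 ] [520.46241682  90.34348211  71.15337065] [ 9.99779692e-01 -2.09896802e-02  3.43996548e-05  1.11961502e-05] 88.11665296554565 26.1
```

View pics/fin.png

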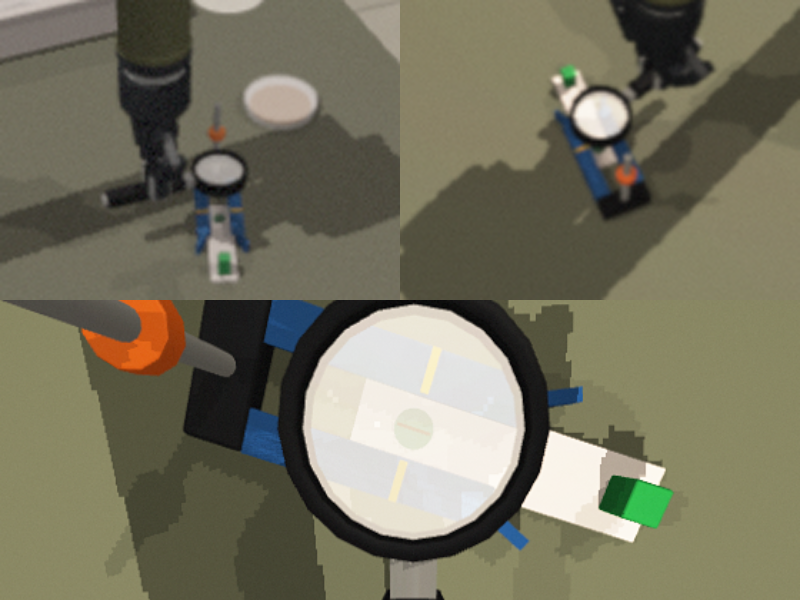

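The final view shows the leaf seen through the lens at its centre (413,428). The ring is well clear of the post and collar. One cross-check of the height from the fixed cameras, then hand in.

```bash
python3 - <<'E'
from h import *
import pickle
s,f,fs,f2=pickle.load(open("fin.pkl","rb"))
o,e=ray(fs,(287.6,173));o2,e2=ray(f2,(285,261));p,g=tri(o,e[0],o2,e2[0]);print("lens",p,g)
if 71<p[2]<83 and g<4: manip.hand_in();print("handed in",manip.state()["time"])
E
```

```text
lens [596.35087944  87.41288465  79.80417937] 1.203067762594646
the job is handed in; nothing more can be done
the job is handed in; nothing more can be done
```

The job is handed in: the green-tabbed carrier is released in the slot with its leaf within about 0.3 mm of the pointer line, and the gripper holds the loupe centred over it. The lens is at about 76.7 mm by the arm and 79.8 mm by the fixed cameras, against a collar at about 76.5 mm (limit 5 mm); no verdict came back.

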